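# Set the herb mill four clicks finer and start it

### The job

Set the herb mill four clicks finer: with a fingertip, push the fin of its click-stop dial round clockwise (seen from above) by exactly four clicks from where it stands, without going past and without gripping the fin between the fingers. Then press the start button fully down and let it come back up. Leave everything else where it stands.

Things in the scene. Friction and masses are not known exactly. Their poses are not given: they have to be found in the camera images.
- mill: Herb mill, fixed: grey base 250 (x) by 400 (y) by 60 mm high, flat metal deck on top. Origin under its centre; x points away from the robot at yaw 0. On the deck, in its frame: steel grinding head (x 30, y -125 mm, radius 65, hopper up to 246 mm above the counter, chute towards -x), dial axis (x 30, y 100), start button (x -75, y 0).
- dial (a joint): Angle (rad) of the mill's fineness dial about its vertical axis, growing CLOCKWISE seen from above, 0 at the start, endless both ways. 18 clicks a turn: one click is 20 degrees (0.349 rad), four are 1.396. It rests only at the clicks; pushed half a click past one it jumps to the next by itself. A click takes 0.1 to 0.17 N m (3 to 5 N at the fin).
- dial_center (a point): Point on the dial's axis, on the top face of its metal disc (92 mm diameter, 12 mm thick), 77 mm above the counter. Its frame turns with the dial: z up, x along the fin. Around the disc is a fixed dark scale ring, 116 mm diameter, with a tick at each click, 13 mm below this point.
- dial_fin (a point): Centre of the dial's only fin, an upright radial black bar on the disc with a thin white line on top: 32 mm long (12 to 44 mm off the axis), 8 mm thick, 24 mm tall (top 101 mm above the counter). x points outward along the fin, y across it, z up. For clockwise, push its +y face towards -y.
- start (a joint): Travel of the start button in m: 0 up, 0.006 fully down; a spring returns it (fully down takes 5 N).
- start_top (a point): Centre of the start button's round flat top, 32 mm diameter, pressed straight down; it stands in a black housing on the deck.
- small_jar: Bystander: small amber jar on the mill's deck, 40 mm diameter, 50 mm tall. Origin under its centre.
- stopper: Bystander: cork stopper on the mill's deck, 30 mm diameter, 26 mm tall. Origin under its centre.
- mortar: Bystander: brass mortar, 110 mm diameter, 85 mm tall, left of the mill. Origin under its centre.
- pestle: Bystander: wooden pestle standing on its thick end, 44 mm diameter, 140 mm tall. Origin under its centre.
- bowl: Bystander: plastic bowl, 150 mm diameter, 55 mm tall, right of the mill. Origin under its centre.
- herb_jar: Bystander: glass jar with a dark cap, 70 mm diameter, 110 mm tall. Origin under its centre.
- spoon: Bystander: wooden spoon lying on the counter, 180 mm long along its x. Origin under its middle.

How it is judged (in metres and radians):
On the way, in this order (a step that is already met when the one before it is completed fails the run):
1. the dial stands at the fourth click clockwise (value of joint dial between 1.309 and 1.4835 rad and velocity of joint dial below 0.3 rad/s), for 0.2 s.
2. with the dial still there, the start button is pressed fully down (value of joint dial between 1.309 and 1.4835 rad and value of joint start above 0.0045 m), for 0.05 s.
At the end, for the whole second after the job is handed in: The dial rests at the fourth click clockwise of its start (within a quarter of a click), the start button has been pressed and is up again (within 1.5 mm), and all else stands where it was (value of joint dial between 1.309 and 1.4835 rad and value of joint start below 0.0015 m and velocity of joint dial between -0.1 and 0.1 rad/s); the robot touches nothing.
It fails at once if the dial is turned more than half a click past the fourth, or more than half a click anticlockwise from its start (value of joint dial above 1.6057 rad or value of joint dial below -0.2094 rad).
It fails at once if the start button is pressed before the dial stands at the fourth click (value of joint start above 0.003 m and value of joint dial below 1.2217 rad).
It fails at once if the dial is turned by something other than the fingers (velocity of joint dial above 0.5 rad/s and distance between the grasp point and dial_fin above 0.12 m).
It fails at once if the fin is taken between the fingers (y of the grasp point in the frame of dial_fin between -0.005 and 0.005 m and x of the grasp point in the frame of dial_fin between -0.026 and 0.024 m and z of the grasp point in the frame of dial_fin below 0.026 m).
It fails at once if a bystander is lifted or shifted by more than 20 mm (distance of any of small_jar, stopper, mortar, pestle, bowl, herb_jar, spoon from where it was at the start of the episode above 0.02 m).
It also fails if it takes over 61 s, if anything falls off the work surface, if the arm or the gripper's body presses on something with over 40 N, if the wrist force passes 120 N, or if a joint passes its speed limit or range.

### The arm

A 6-joint arm with a two-finger parallel gripper is mounted at the origin on the work surface. World frame = base frame: x ahead of the robot, y to its left, z up, the work surface at z = 0. Lengths are in mm, angles in rad, forces in N, time in s.
With the tool pointing down it reaches from about 300 to 775 mm from the base axis. Payload 14.6 kg.
Tool frame: the origin (TCP) lies on the centre line of the jaws, within the pads' length; the fingertips stand 19 mm ahead of it and the grasp point (between the pads) is the TCP (bot.tip_reach is the distance from the TCP to the fingertips, in mm); y points along the fingers, x is the direction in which the jaws open and shut, and the axes are right-handed (so a half turn about y gives the same grasp; the last joint's range is limited). The gripper opens to 85 mm and grips with 20 to 120 N. Pads are 22 mm wide; open, the fingers measure 114 mm over their backs; the gripper's body (76 mm by 85 mm) begins 54 mm behind the grasp point. The pads swing forward as they close: fully open they stand 13 mm farther back than shut.
Start: joints at [1.037, 0.3, 1.521, -0, 1.321, -0.067], TCP at [247.513, 491.149, 250.281] pointing down, gripper open.
Joint ranges: [-3.03, 3.03], [-0.79, 2.21], [0.23, 2.52], [-1.04, 4.18], [0, 3.07], [-2.55, 2.55]. Speed limits (rad/s): [2.22, 2.22, 2.57, 3.14, 3.14, 3.14].

### API

Orientations are given as a unit quaternion [w, x, y, z].
In Python, from rig import bot gives the robot as it stands. Calls block until the motion is done:
- bot.move_to(position, orientation): joint-space move of the TCP to a pose.
- bot.servo_line(position, attitude=None, speed=150, until_force=None): straight line of the TCP; attitude=None keeps the orientation; speed is the mean speed in mm/s. With until_force (N) it stops when the force on the tool has changed by that much, and returns True; else False.
- bot.move_joints(angles): joint-space move.
- bot.move_gripper(opening, grip_force=None): finger opening in mm; grip_force is the grip in N (None keeps the last); returns when the fingers have stopped.
- bot.dwell(seconds).
- bot.ik(position, orientation): joint angles nearest the present ones, or None.
- bot.read_state(): the state.
- bot.read_camera(name): name is "scene" or "top" or "wrist"; returns a dict with "image" (384x512x3 uint8, blue, green, red), "depth" (384x512 float32, mm along the optical axis (not along the pixel's ray), 0 where there is no reading), "fovy" (degrees; the focal length in pixels is half the picture's height over the tangent of half this angle, whatever the lens; pixels are square), "cx", "cy" (the principal point, pixels), "eye" and "attitude" of the camera in the world; the wrist camera has in their place "mount" (4x4, takes a point from camera to tool coordinates, whose origin is the TCP and whose axes are the tool frame's). Camera axes: x right, y down, z forward; pixel columns grow to the right and rows downward; lengths in mm; the calibration is good to about 2 mm. A picture is of the moment at which its call begins: read the wrist's pose just before it.
A pose or a line that the arm cannot do raises bot.MotionError and nothing moves.
- bot.finish_job(): hands the job in, once; it reports no verdict.
The state is a dict: "clock": time; "joint_positions": joint angles; "qvel": joint speeds; "effort": joint torques, N m; "ee_pos": TCP position; "tool_rot": TCP orientation; "ft_force": force on the tool from outside, world axes, zero at the start; "moment": the same for the moment, N m; "grip_width": finger opening in mm.
Only numpy, scipy, OpenCV 4.12 (cv2) and the standard library are available. Lean on these libraries where they do the work, as an engineer would, in place of code of your own. Each camera call takes 0.05 s, during which the arm holds its last target. There are 200 camera calls.

## Working session

There is one attempt and no reset: what is moved stays moved. The work goes in short steps, each a Python script; the robot and the scene stay as the last script left them, time stands still between calls to the robot, and variables do not carry over. Pictures are saved under pics/ and viewed, about 8 in all and at most 12, crops included, and the job is handed in when it is done.

```bash
ls; mkdir -p pics
python3 - <<'E'
from rig import bot
import cv2,numpy as np
s=bot.read_state();print(s)
for n in("top","scene"):
    c=bot.read_camera(n);cv2.imwrite(f"pics/{n}0.png",c["image"]);np.savez(f"{n}0.npz",**c)
    print(n,{k:v for k,v in c.items() if k not in("image","depth")})
c=bot.read_camera("wrist");print(c["mount"],c["fovy"],c["cx"],c["cy"])
a=cv2.imread("pics/top0.png");b=cv2.imread("pics/scene0.png")
E
```

```text
pics
{'clock': 0.0, 'joint_positions': array([ 1.03738279e+00,  3.00496864e-01,  1.52158151e+00,  1.45858589e-05,
        1.32068625e+00, -6.65966923e-02]), 'qvel': array([-0.00037398, -0.00014124, -0.00048127,  0.00021972, -0.00019972,
        0.00097988]), 'effort': array([ 1.75910282e-04, -5.43511999e+01, -3.61783040e+01, -9.78888966e-05,
        4.17814867e-03,  7.07883237e-05]), 'ee_pos': array([247.41773671, 490.97489591, 249.70698483]), 'tool_rot': array([-0.60190095,  0.60227875,  0.37042444, -0.37116209]), 'ft_force': array([-0.19268688, -0.10845567,  0.56552017]), 'moment': array([-0.0013663 ,  0.03668467, -0.04884656]), 'grip_width': 85.19545382678406}
top {'fovy': 53.70835313228293, 'cx': 264.00357691412523, 'cy': 191.62388750976714, 'eye': array([ 466.6402745 ,   86.33438578, 1171.51364577]), 'attitude': array([ 0.03183927, -0.70170853,  0.7115191 , -0.01822018])}
scene {'fovy': 44.77125665234446, 'cx': 259.67435069142226, 'cy': 190.03102072154462, 'eye': array([1373.69792419,  116.43079419, 1163.33442535]), 'attitude': array([-0.22036145,  0.67319855,  0.66668334, -0.23190056])}
[[ 9.99999767e-01 -1.70162538e-04  6.61743286e-04 -4.26576999e-01]
 [-6.82581327e-04 -2.92298074e-01  9.56327021e-01 -1.23309189e+02]
 [ 3.06952547e-05 -9.56327249e-01 -2.92298122e-01  7.44899233e+01]
 [ 0.00000000e+00  0.00000000e+00  0.00000000e+00  1.00000000e+00]] 68.35461121857867 258.3659690278676 194.78134161109116
```

View pics/top0.png

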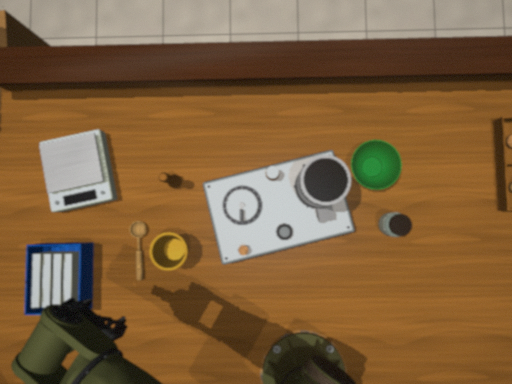

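View pics/scene0.png

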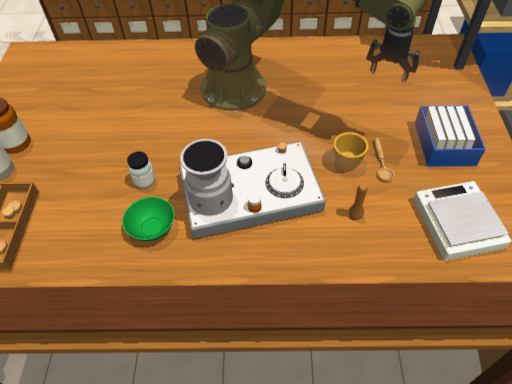

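Top view: the dial is at about (241,205) with its fin pointing down the image, start button at (285,232), small jar (273,173) and stopper (244,249). I'll localise roughly from this view, then take a close wrist view.

```bash
cat > h.py <<'E'
import numpy as np,cv2
from scipy.spatial.transform import Rotation as R
def rot(q): return R.from_quat(np.roll(q,-1))
def quat(M): return np.roll(R.from_matrix(M).as_quat(),1)
def down(a):
    "tool y down, tool x (jaw axis) at world angle a"
    x=np.array([np.cos(a),np.sin(a),0]);y=np.array([0,0,-1.]);return quat(np.c_[x,y,np.cross(x,y)])
def cam(c,s=None):
    if "mount" in c:
        Rt=rot(s["tool_rot"]).as_matrix();m=c["mount"];return Rt@m[:3,:3],Rt@m[:3,3]+s["ee_pos"]
    return rot(c["attitude"]).as_matrix(),c["eye"]
def ray(c,uv,z,s=None):
    M,e=cam(c,s);f=192/np.tan(np.radians(float(c["fovy"])/2))
    uv=np.atleast_2d(uv).astype(float)
    d=np.c_[(uv[:,0]-c["cx"])/f,(uv[:,1]-c["cy"])/f,np.ones(len(uv))]@M.T
    return e+d*((z-e[2])/d[:,2])[:,None]
E
python3 - <<'E'
from h import *
from rig import bot
c=np.load("top0.npz")
for n,p,z in(("dial",(241.5,205),70),("button",(285,232),75),("jar",(273,173),110),("stop",(244,249),86)):print(n,ray(c,p,z).round(1))
cs=[ray(c,p,60)[0] for p in((206,183),(332,153),(355,231),(226,262))];print(np.round(cs,1))
D=ray(c,(241.5,205),77)[0]
for a in np.radians([0,90,180,-90,-45,45]):
    for h in(300,):
        q=down(a);M=rot(q).as_matrix();off=M@np.array([0,0,35]) 
        # optical axis hits 77 plane
        p=np.array([D[0],D[1],h])-M@np.array([0,0,74.5-0.2923/0.956*(h+123-77)]); p[2]=h
        j=bot.ik(p,q);print(np.degrees(a),p.round(),None if j is None else np.round(j,2))
E
```

```text
dial [[506.9 173.   70. ]]
button [[427.3  48.1  75. ]]
jar [[594.3  80.3 110. ]]
stop [[381.1 165.8  86. ]]
[[ 573.7  278.2   60. ]
 [ 656.9  -94.9   60. ]
 [ 427.2 -155.5   60. ]
 [ 342.2  220.4   60. ]]
0.0 [507. 204. 300.] [ 0.32  0.26  1.46 -0.    1.42  0.32]
90.0 [475. 172. 300.] [ 0.28  0.16  1.57 -0.    1.41 -1.3 ]
180.0 [507. 141. 300.] None
-90.0 [538. 172. 300.] [ 0.25  0.3   1.4  -0.    1.44  1.82]
-45.0 [529. 195. 300.] [ 0.29  0.3   1.41 -0.    1.44  1.07]
45.0 [484. 195. 300.] [ 0.31  0.2   1.53 -0.    1.41 -0.47]
```

Run:
```python
from h import *
from rig import bot
bot.move_gripper(0)
bot.move_to([475,172,310],down(np.pi/2))
bot.dwell(0.3)
s=bot.read_state();c=bot.read_camera("wrist");np.savez("w1.npz",s_pos=s["ee_pos"],s_rot=s["tool_rot"],**c)
cv2.imwrite("pics/w1.png",c["image"]);print(s["clock"],s["ee_pos"],s["grip_width"],s["ft_force"])
```

```text
2.6917 [474.8790787  172.39302933 309.94052338] -0.3450524827075426 [ 0.33258978 -0.08275495 -0.20970879]
```

View pics/w1.png

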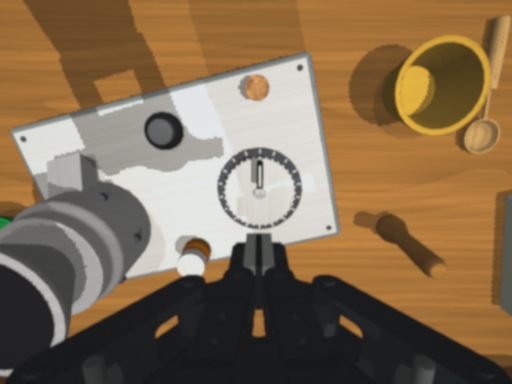

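The wrist view shows the dial clearly at (260,188), with the fin pointing up (towards the robot) at (260,172), the button at (164,130), stopper (256,87) and jar (195,255). Next I measure the dial, fin and button, and check the fingertip depth.

```bash
cat > meas.py <<'E'
from h import *
def load(f):
    d=np.load(f);return d,{"ee_pos":d["s_pos"],"tool_rot":d["s_rot"]}
def circ(P):
    A=np.c_[2*P,np.ones(len(P))];x=np.linalg.lstsq(A,(P**2).sum(1),rcond=None)[0]
    return x[:2],np.sqrt(x[2]+x[:2]@x[:2])
def ringfit(c,s,guess,z=64,thr=90):
    g=cv2.cvtColor(c["image"],cv2.COLOR_BGR2GRAY)
    v,u=np.mgrid[0:384,0:512];P=ray(c,np.c_[u.ravel(),v.ravel()],z,s)[:,:2].reshape(384,512,2)
    ctr=np.array(guess,float)
    for _ in range(4):  # dark pixels of the ring band: 46..58 mm
        r=np.linalg.norm(P-ctr,axis=2);m=(r>38)&(r<66)&(g<thr)
        ctr,rad=circ(P[m])
    return ctr,rad,m.sum()
E
python3 - <<'E'
from meas import *
from rig import bot
print("tip_reach",bot.tip_reach)
c,s=load("w1.npz")
for t in(70,90,110):print(ringfit(c,s,(507,173),thr=t))
dep=c["depth"];print("depth tips",dep[236:262:4,250:270:4])
f=192/np.tan(np.radians(float(c["fovy"])/2))
def pt(u,v):
    M,e=cam(c,s);d=dep[v,u];return e+M@(np.array([(u-c["cx"])/f,(v-c["cy"])/f,1])*d)
for n,p in(("button",(164,130)),("hous",(150,130)),("deck",(230,120)),("disc",(285,190)),("fin",(260,170)),("fin2",(260,163)),("tip",(252,238)),("tip",(265,238))):print(n,pt(*p).round(1))
im=cv2.resize(c["image"][80:245,120:310],None,fx=4,fy=4,interpolation=cv2.INTER_CUBIC)
im=im[:600];cv2.imwrite("pics/w1c.png",im);print(im.shape)
E
```

```text
tip_reach 19.0
(array([524.02560378, 155.6639061 ]), np.float64(59.119481916254806), np.int64(115))
(array([515.39791609, 173.159683  ]), np.float64(57.7650830973774), np.int64(653))
(array([511.55914582, 173.46494174]), np.float64(54.68563034461378), np.int64(1041))
depth tips [[146.99588  147.18655  147.37376  147.5858   147.59174 ]
 [143.1709   142.09596  142.92593  141.85477  142.5996  ]
 [136.73549  138.66309  138.14566  138.98312  138.08957 ]
 [134.16547  132.93861  133.51154  133.58167  134.85297 ]
 [131.22469  129.92459  131.25273  129.93561  130.70824 ]
 [126.40323  127.24645  127.47111  126.711845 126.813354]
 [123.63843  122.410774 124.072266 123.62118  122.79841 ]]
button [425.5  57.6  81.8]
hous [425.6  40.3  81. ]
deck [414.5 135.9  59.9]
disc [502.5 207.1  77.4]
fin [470.7 174.1 101.4]
fin2 [462.4 174.1 100.8]
tip [463.7 168.8 301.3]
tip [463.8 175.5 301.2]
(600, 760, 3)
```

View pics/w1c.png

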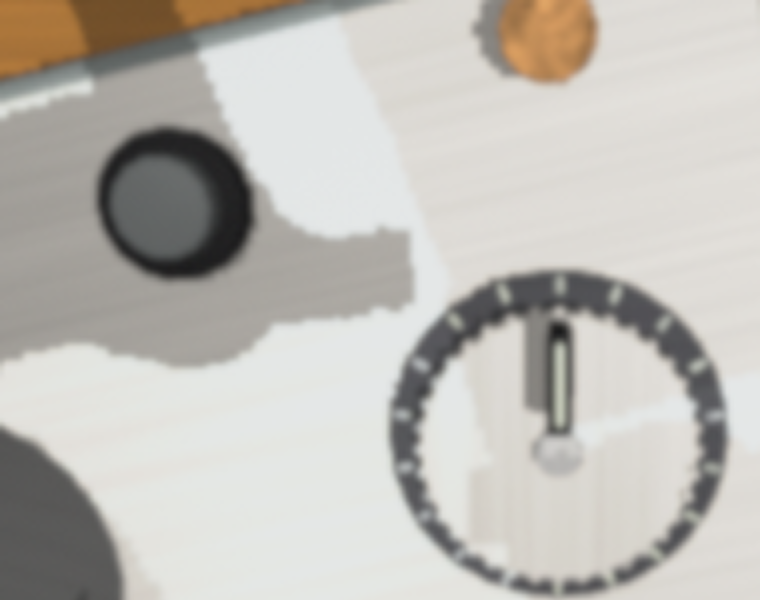

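```bash
cat >> meas.py <<'E'
def dialfit(c,s,box,z=64,thr=130):
    """outer edge of the dark ring in box (u0,v0,u1,v1)"""
    u0,v0,u1,v1=box;g=cv2.cvtColor(c["image"],cv2.COLOR_BGR2GRAY)[v0:v1,u0:u1]
    k=4;g=cv2.resize(g,None,fx=k,fy=k,interpolation=cv2.INTER_CUBIC)
    cs,_=cv2.findContours((g<thr).astype(np.uint8),cv2.RETR_EXTERNAL,cv2.CHAIN_APPROX_NONE)
    q=max(cs,key=cv2.contourArea)[:,0].astype(float)
    q=cv2.convexHull(q.astype(np.float32))[:,0] if False else q
    uv=(q+.5)/k-.5+[u0,v0];P=ray(c,uv,z,s)[:,:2]
    ctr,rad=circ(P)
    for _ in range(3):
        e=np.linalg.norm(P-ctr,axis=1)-rad;ok=abs(e)<2;ctr,rad=circ(P[ok])
    return ctr,rad,ok.mean()
E
python3 - <<'E'
from meas import *
c,s=load("w1.npz")
for t in(110,130,150):print(dialfit(c,s,(205,140,310,231),thr=t))
g=cv2.cvtColor(c["image"],cv2.COLOR_BGR2GRAY)
k=4;sub=cv2.resize(g[155:192,250:270],None,fx=k,fy=k,interpolation=cv2.INTER_CUBIC)
pts=[]
for r in range(10*k,30*k,2):  # dark bar with bright centre line: find the bright peak between the two dark flanks
    row=sub[r].astype(float);lo=7*k+int(0);hi=14*k
    seg=row[lo:hi];d=np.where(seg<90)[0]
    if len(d)<3: continue
    a,b=d[0],d[-1];w=np.clip(seg[a:b+1]-90,0,None)
    if w.sum()>0: pts.append(((lo+a+(w*np.arange(b-a+1)).sum()/w.sum()+.5)/k-.5+250,(r+.5)/k-.5+155))
pts=np.array(pts);print(len(pts),pts[::6].round(2))
P=ray(c,pts,101,s)[:,:2];m=P.mean(0);vt=np.linalg.svd(P-m)[2][0];vt*=np.sign(-vt[0]);print("fin mid",m,"dir deg",np.degrees(np.arctan2(vt[1],vt[0])))
print("ends",ray(c,[(259.5,161),(260,187.5)],101,s))
hsv=g[105:155,140:190];print(hsv[26,::3])
m=((g>65)&(g<125)).astype(np.uint8);m[:, :144]=0;m[:,178:]=0;m[:112]=0;m[150:]=0
n,l,st,ce=cv2.connectedComponentsWithStats(m);print(st,ce)
i=l[131,160];mm=l==i;print("btn depth z");dep=c["depth"]
f=192/np.tan(np.radians(float(c["fovy"])/2));M,e=cam(c,s);v,u=np.where(mm);X=np.c_[(u-c["cx"])/f,(v-c["cy"])/f,np.ones(len(u))]*dep[v,u][:,None]
X=e+X@M.T;print(np.median(X,0),np.ptp(X,0));print(ray(c,ce[i],np.median(X[:,2]),s))
E
```

```text
(array([502.91632162, 172.54210413]), np.float64(49.072345471254906), np.float64(0.2495697074010327))
(array([503.51028437, 174.2181939 ]), np.float64(48.581696275865944), np.float64(0.17933491686460806))
(array([509.99623403, 173.5357364 ]), np.float64(48.39609073611525), np.float64(0.34549735138316656))
0 []Traceback (most recent call last):
  File "<stdin>", line 14, in <module>
  File "h.py", line 15, in ray
    d=np.c_[(uv[:,0]-c["cx"])/f,(uv[:,1]-c["cy"])/f,np.ones(len(uv))]@M.T
             ~~^^^^^
IndexError: index 0 is out of bounds for axis 1 with size 0
```

```bash
sed -i 's/^    cs,_=cv2.findContours((g<thr).*/    m=cv2.morphologyEx((g<thr).astype(np.uint8),cv2.MORPH_CLOSE,np.ones((21,21),np.uint8))\n    cs,_=cv2.findContours(m,cv2.RETR_EXTERNAL,cv2.CHAIN_APPROX_NONE)/; s/^    q=cv2.convexHull.*/    q=cv2.convexHull(q.astype(np.float32))[:,0]/' meas.py
python3 - <<'E'
from meas import *
c,s=load("w1.npz")
for t in(100,120,140):print(dialfit(c,s,(205,140,310,231),thr=t))
g=cv2.cvtColor(c["image"],cv2.COLOR_BGR2GRAY)
for r in range(158,192,3):print(r,g[r,251:269])
m=((g>65)&(g<125)).astype(np.uint8);m[:, :144]=0;m[:,178:]=0;m[:112]=0;m[150:]=0
n,l,st,ce=cv2.connectedComponentsWithStats(m);i=l[131,160];print(i,st[i],ce[i])
mm=l==i;dep=c["depth"]
f=192/np.tan(np.radians(float(c["fovy"])/2));M,e=cam(c,s);v,u=np.where(mm);X=np.c_[(u-c["cx"])/f,(v-c["cy"])/f,np.ones(len(u))]*dep[v,u][:,None]
X=e+X@M.T;print(np.median(X,0),np.ptp(X,0));print(ray(c,ce[i],np.median(X[:,2]),s))
E
```

```text
(array([505.17438609, 173.34276462]), np.float64(55.48957913267424), np.float64(1.0))
(array([505.31303376, 173.39181154]), np.float64(56.25711412826952), np.float64(1.0))
(array([505.49171878, 173.40512414]), np.float64(56.922281040171484), np.float64(0.9692307692307692))
158 [ 99 112 125 123 115 116 126 149 172 172 152 143 144 151 167 173 153 124]
161 [155 134 133 133 131 116  86  56  51  60  87 135 186 214 219 220 219 217]
164 [159 135 132 131 123 101  67  51  58  60  63 101 159 205 219 221 221 220]
167 [158 135 132 131 122 100  85 123 173 178 131 110 159 205 219 220 220 220]
170 [159 134 132 130 121 100  87 129 181 185 136 110 159 204 218 220 220 220]
173 [158 134 132 130 122  99  87 128 180 186 136 110 158 203 218 220 220 219]
176 [158 135 132 130 122 100  87 129 180 186 136 109 157 203 217 219 219 219]
179 [157 134 132 130 121 100  86 128 180 186 138 120 168 207 218 219 219 218]
182 [192 178 164 156 144 117  93 129 181 186 139 127 174 209 218 219 218 218]
185 [214 214 215 215 200 161 113 124 170 173 131 127 177 213 221 223 225 225]
188 [213 213 212 201 178 151 128 121 123 123 129 155 194 219 228 230 230 230]
191 [209 194 170 167 184 199 204 204 203 200 201 204 203 201 207 219 224 224]
2 [147 119  26  26 526] [159.96577947 131.23764259]
[426.73271314  52.48387978  81.45798458] [ 42.57887794 139.47548456 362.68623416]
[[426.98668696  52.40085714  81.45798458]]
```

Dial centre ≈ (505.4, 173.4), fin pointing at 180° (−x), button top ≈ (427, 52, 81.5). These agree with the mill's geometry. Now I approach the fin's +y face (world −y side) with the closed fingers and feel for contact.

```bash
cat > dial.py <<'E'
from h import *
C=np.array([505.4,173.4]);RAD=28.
def pose(th,d,z):
    "TCP beside the fin's +y face, d off its mid-plane, for dial angle th (deg)"
    p=np.radians(180-th);u=np.array([np.cos(p),np.sin(p)]);n=np.array([-u[1],u[0]])
    return np.r_[C+RAD*u+d*n,z],down(p-np.pi)
E
python3 - <<'E'
from dial import *
from rig import bot
for th in(0,40,85):
  p,q=pose(th,15,102);print(th,p,bot.ik(p,q))
p,q=pose(0,26,180);bot.move_to(p,q)
print(bot.servo_line(pose(0,26,102)[0],speed=60,until_force=4))
bot.dwell(.2);print(bot.read_state()["ee_pos"],bot.read_state()["ft_force"])
h=bot.servo_line(pose(0,13,102)[0],speed=10,until_force=1.5)
s=bot.read_state();d=C[1]-s["ee_pos"][1];print(h,s["ee_pos"],s["ft_force"],"d",d,s["clock"])
E
```

```text
0 [477.4 158.4 102. ] [ 2.47538541e-01  3.77755229e-01  1.79667990e+00 -4.44089210e-16
  9.67157523e-01  2.47538541e-01]
40 [474.30894145 179.90738642 102.        ] [ 2.90327014e-01  3.85950441e-01  1.78473778e+00 -4.44089210e-16
  9.70904433e-01  9.88458714e-01]
85 [488.01671873 199.98611541 102.        ] [ 3.19468134e-01  4.24333124e-01  1.72796210e+00 -4.44089210e-16
  9.89297432e-01  1.80299800e+00]
False
[477.46821421 147.41760718 102.19878631] [-0.40283725 -0.13361261  0.27121101]
True [477.18503255 158.87366984 101.68688562] [-0.04339585 -0.54969455 -0.25990081] d 14.526330163160992 6.8
```

Run:
```python
from dial import *
from rig import bot
for th in(4,8,12,16):
    bot.servo_line(*pose(th,15,102),speed=20);s=bot.read_state();print(th,s["ee_pos"].round(1),s["ft_force"].round(2),s["clock"])
bot.dwell(.3)
s=bot.read_state();c=bot.read_camera("wrist");np.savez("w2.npz",s_pos=s["ee_pos"],s_rot=s["tool_rot"],**c);print(s["ft_force"])
cv2.imwrite("pics/w2.png",c["image"])
```

```text
4 [476.3 160.2 101.8] [ 0.63 -3.34 -1.51] 7.05
8 [475.4 162.3 101.8] [-0.02 -3.79 -2.16] 7.3083
12 [475.1 164.8 102.2] [0.45 0.28 0.91] 7.5667
16 [474.4 166.8 102.1] [0.13 0.23 0.52] 7.825
[ 0.82151559  1.21475465 -0.02691584]
```

View pics/w2.png

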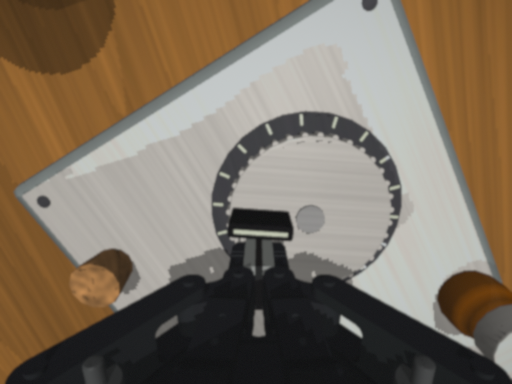

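The fin is visible in front of the finger (white line from (230,232) to (291,238)). The force dropped between 8° and 12°, so it has jumped one click. I'll measure its angle from the image, then continue through clicks 2–4.

```bash
cat > ang.py <<'E'
from meas import *
def finang(f,show=False):
    c,s=load(f);im=c["image"];g=cv2.cvtColor(im,cv2.COLOR_BGR2GRAY)
    b=im.astype(int)
    # bright thin line in dark surroundings within the dial area
    th=cv2.morphologyEx(g,cv2.MORPH_TOPHAT,np.ones((9,9),np.uint8))
    dark=cv2.dilate((g<60).astype(np.uint8),np.ones((9,9),np.uint8))
    m=((th>60)&(dark>0)).astype(np.uint8)
    n,l,st,ce=cv2.connectedComponentsWithStats(m,connectivity=8)
    out=[]
    for i in range(1,n):
        if st[i,4]<30: continue
        v,u=np.where(l==i);P=ray(c,np.c_[u,v],101,s)[:,:2];mid=P.mean(0)
        if np.linalg.norm(mid-[505.4,173.4])>40: continue
        w=np.linalg.svd(P-mid,full_matrices=False);d=w[2][0]
        if d@(mid-[505.4,173.4])<0:d=-d
        out.append((st[i],mid.round(1),(w[1]/np.sqrt(len(P))).round(2),"theta",round((180-np.degrees(np.arctan2(d[1],d[0])))%360,1),
          "radial",round((180-np.degrees(np.arctan2(*(mid-[505.4,173.4])[::-1])))%360,1)))
    return out
E
python3 - <<'E'
from ang import *
for f in("w1.npz","w2.npz"):print(f);[print(o) for o in finang(f)]
E
```

```text
w1.npz
w2.npz
(array([233, 229,  55,   9, 298], dtype=int32), array([479.9, 182.9]), array([7.54, 0.82]), 'theta', np.float64(20.0), 'radial', np.float64(20.4))
(array([230, 238,  16,   5,  55], dtype=int32), array([468.5, 182.5]), array([2.  , 0.61]), 'theta', np.float64(18.0), 'radial', np.float64(13.9))
```

The dial reads 20.0°, exactly one click. Continuing, with a measured check at 60° before the last click.

Run:
```python
from dial import *
from ang import finang
from rig import bot
def look(f):
    bot.dwell(.3);s=bot.read_state();c=bot.read_camera("wrist");np.savez(f,s_pos=s["ee_pos"],s_rot=s["tool_rot"],**c)
    cv2.imwrite("pics/"+f[:-4]+".png",c["image"]);o=finang(f);[print(x) for x in o];print(s["clock"],s["ft_force"].round(2));return o
def go(a,b):
    for th in range(a,b+1,4):
        bot.servo_line(*pose(th,15,102),speed=15);s=bot.read_state();print(th,s["ft_force"].round(1))
go(20,56);o=look("w3.npz")
assert any(x[0][4]>150 and abs(x[4]-60)<4 for x in o)
go(60,76);look("w4.npz")
```

```text
20 [ 0.3 -0.1 -0.2]
24 [-1.3 -1.6  0.3]
28 [-1.6 -3.2  1.6]
32 [-0.4  0.6  0.1]
36 [ 1.  -0.2  0.1]
40 [-0.4  0.2  0.7]
44 [-1.4 -1.8 -0.1]
48 [-2.7 -2.8  1. ]
52 [0.4 0.5 0.1]
56 [0.4 0.3 0.6]
(array([232, 228,  56,   9, 305], dtype=int32), array([492.3, 197.4]), array([7.61, 0.83]), 'theta', np.float64(60.0), 'radial', np.float64(61.4))
(array([229, 237,  16,   6,  73], dtype=int32), array([483.1, 204.4]), array([1.97, 0.79]), 'theta', np.float64(61.2), 'radial', np.float64(54.3))
11.475 [ 0.3  -0.59 -0.73]
60 [-0.1  0.1 -0.9]
64 [-0.6 -1.   1. ]
68 [-3.1 -1.5  0.6]
72 [ 0.1 -0.  -0.4]
76 [-0.3  0.4  0. ]
(array([231, 228,  56,   9, 310], dtype=int32), array([501.4, 200.8]), array([7.63, 0.84]), 'theta', np.float64(80.0), 'radial', np.float64(81.6))
(array([228, 236,  17,   6,  58], dtype=int32), array([495.3, 210.9]), array([2.14, 0.58]), 'theta', np.float64(85.7), 'radial', np.float64(75.0))
13.325 [ 0.65  0.18 -0.43]
```

The dial is at 80.0°, the fourth click. I back off, rise, and press the button.

Run:
```python
from dial import *
from rig import bot
bot.servo_line(pose(76,22,102)[0],speed=40)
p=pose(76,22,200)[0];bot.servo_line(p,speed=120)
B=np.array([427.2,52.]);q=down(np.pi/4)
bot.move_to(np.r_[B,200],q);bot.servo_line(np.r_[B,110],speed=80);bot.dwell(.3)
print(bot.read_state()["ft_force"].round(2))
h=bot.servo_line(np.r_[B,92.],speed=12,until_force=12)
s=bot.read_state();print(h,s["ee_pos"].round(2),s["ft_force"].round(2),s["clock"])
bot.dwell(.3);s=bot.read_state();print(s["ee_pos"].round(2),s["ft_force"].round(2))
```

```text
[ 0.11  0.72 -0.49]
True [427.24  51.99  94.96] [-3.09 -0.4   9.78] 19.4667
[427.22  52.    94.94] [-3.05 -0.95  9.15]
```

Contact is 9 N at tip height ≈ 75.9. I'll check that it bottomed by reading force against height, pressing slightly more and then releasing in steps.

Run:
```python
from dial import *
from rig import bot
B=np.array([427.2,52.])
print(bot.servo_line(np.r_[B,93.],speed=5,until_force=10));bot.dwell(.2)
for z in(None,95,96,97,98,99,100,101,102,103):
    if z: bot.servo_line(np.r_[B,z],speed=15);bot.dwell(.1)
    s=bot.read_state();print(s["ee_pos"][2].round(2),s["ft_force"].round(2))
```

```text
True
94.97 [-2.7  -1.14  9.28]
95.06 [-2.06 -0.33  4.98]
96.01 [-1.99  0.51  4.83]
97.0 [-0.19  0.17  3.73]
97.99 [-1.29  0.26  3.74]
98.98 [-0.36  0.84  2.59]
99.99 [-0.14  0.34  2.4 ]
101.0 [ 1.18 -0.06  1.51]
101.94 [ 0.7  -0.11 -0.11]
102.99 [ 0.5  -0.32  0.19]
```

The spring rises to 5 N over about 6 mm (101→95), then hits a hard stop, so it was fully down; the force returned to zero on release. I retreat and do a final check.

Run:
```python
from dial import *
from meas import *
from rig import bot
B=np.array([427.2,52.])
bot.servo_line(np.r_[B,200],speed=120)
bot.move_to([475,172,310],down(np.pi/2));bot.dwell(.3)
s=bot.read_state();c=bot.read_camera("wrist");np.savez("w5.npz",s_pos=s["ee_pos"],s_rot=s["tool_rot"],**c)
cv2.imwrite("pics/w5.png",c["image"]);print(s["clock"],s["ft_force"].round(2))
def btn(f):
    c,s=load(f);z=c["depth"][126:137,155:166];f_=192/np.tan(np.radians(float(c["fovy"])/2));M,e=cam(c,s)
    v,u=np.mgrid[126:137,155:166];X=np.c_[(u.ravel()-c["cx"])/f_,(v.ravel()-c["cy"])/f_,np.ones(u.size)]*z.ravel()[:,None]
    return np.median((e+X@M.T)[:,2])
print("button z before/after",btn("w1.npz"),btn("w5.npz"))
c0=np.load("w1.npz");d=np.abs(c["image"].astype(int)-c0["image"]).max(2);d[225:]=0
n,l,st,ce=cv2.connectedComponentsWithStats((d>50).astype(np.uint8));print([(st[i].tolist()) for i in range(1,n) if st[i,4]>25])
```

```text
25.325 [0.26 0.65 1.18]
button z before/after 81.68532535437652 81.6037669451324
[[395, 99, 10, 23, 30], [251, 158, 13, 31, 300], [264, 184, 32, 16, 334]]
```

View pics/w5.png

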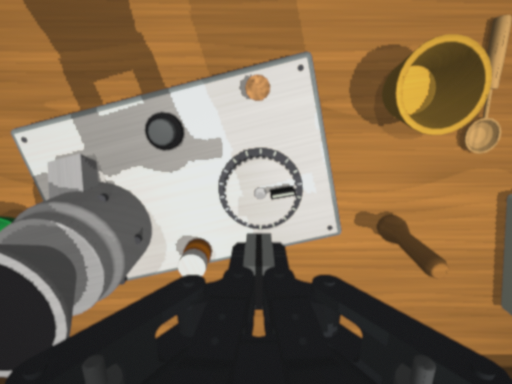

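The fin now points right at (285,191), four clicks clockwise from straight up. The button is up at (164,130), and the bystanders in this view are where they were.

```bash
python3 -c "
from rig import bot
print(bot.finish_job())"
```

```text
the job is handed in; nothing more can be done
None
```

The herb mill is set four clicks finer, and the start button has been pressed and has come back up. I handed the job in at about 25 s on the robot clock; it gives no verdict.

- **Dial:** I pushed the fin's +y face round with the closed fingertips and never gripped it. The camera read 20.0° after the first click, 60.0° after the third and 80.0° after the fourth. The last picture, taken after the button press, still shows the fin there.
- **Start button:** The force rose to about 5 N over about 6 mm and then met a hard stop, so it was fully down. It fell back to zero on release. The button top reads 81.6 mm now, against 81.7 mm before.
- **Everything else:** Comparing the wrist view before and after, the only sizeable changes were at the fin, plus a sliver about 10 pixels wide at the mortar's rim. I put the sliver down to a slightly different camera pose, since the arm never went near the mortar. The bowl and herb jar were not in the last picture's checked area, and the arm never went near them either.
- **Disagreements:** My first circle fits of the dial ring were thrown off by the dark gripper, so I redid them. The new fit came out about 1 to 2 mm small in radius, but its centre agreed with the other measurements. A second, smaller patch found by the fin-angle check gave angles up to about 6° off, and I ignored it.

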